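Press the brass key flush in a mould board

ROBOT

A 7-joint arm with a two-finger parallel gripper is mounted at the origin on the work surface. World frame = base frame: x ahead of the robot, y to its left, z up, the work surface at z = 0. Lengths are in m, angles in rad, forces in N, time in s.
With the tool pointing down it reaches from about 0.4 to 0.85 m from the base axis. Payload 10.4 kg.
Tool frame: the origin (TCP) lies between the finger pads; the fingertips stand tcp_to_tips ahead of it and the grasp point (between the pads) lies 8 mm behind it (tcp_to_tips is the distance from the TCP to the fingertips, in m); z points along the fingers, y is the line along which they close (so a half turn about z gives the same grasp; the last joint's range is limited). The gripper opens to 85 mm and grips with 20 to 120 N. Pads are 22 mm wide; open, the fingers measure 114 mm over their backs; the gripper's body (76 mm by 85 mm) begins 54 mm behind the grasp point. The pads swing forward as they close: fully open they stand 13 mm farther back than shut.
Start: joints at [-1.222, 0.332, -0.065, 1.46, 0.022, 1.35, -0.088], TCP at [0.227, 0.582, 0.203] pointing down, gripper open.
Joint ranges: [-2.6, 2.6], [-0.5, 2.12], [-1.47, 1.34], [0.16, 2.42], [-1.27, 4.41], [0.06, 2.06], [-2.6, 2.6]. Speed limits (rad/s): [2.22, 2.22, 2.79, 2.79, 3.14, 3.14, 3.14].

INTERFACE

Orientations are given as a unit quaternion [x, y, z, w].
In Python, from workcell import * gives the robot as it stands.
- The arm moves only by the tool apply_moves, never from a script. Its argument "rows" is a list of rows, each an object of numbers: "x", "y", "z": the shift along the tool's x, y, z in mm; "ax", "ay", "az": the turn, a rotation vector about the tool's x, y, z in degrees; "gripper": the closure, from 0 (fully open) to 1 (shut). A call has 1 to 5 rows; each row shifts and turns the commanded pose from where the row before left it, along the tool's axes as they then stand; what a row does not reach is not made up. A row lasts 1/12 s, in which the tool goes at most 41.7 mm and 7.16 degrees, less where a joint would pass 70% of its speed; a pose out of reach is approached as far as the arm can. A call with a gripper value outside its range is refused whole. The fingers move at their own pace and stop on an object; "newtons" is the grip in N (left out, the last holds). Time passes only in rows, so rows that do not move let the fingers close. It gives the time, the measured TCP pose, the force, the opening and the grip force at its end, in the units of the state.
- get_obs(): the state, without advancing time (a new reading comes with each control period).
- camera(name): name is "scene" or "top" or "wrist"; returns a dict with "color" (400x640x3 uint8, red, green, blue), "fov_y" (degrees; the focal length in pixels is half the picture's height over the tangent of half this angle, whatever the lens; pixels are square), "cx", "cy" (the principal point, pixels), "k1" (the pictures are not rectified: a ray, as slopes to the right and down, at radius r is drawn at 1 + k1 r^2 times it, then the intrinsics apply), "rvec" (rotation vector, rad) and "tvec" (3), from world to camera coordinates, as OpenCV has them. Camera axes: x right, y down, z forward; pixel columns grow to the right and rows downward; lengths in m; the calibration is good to about 2 mm. A picture is of the moment at which its call begins. There is no depth.
- hand_in(): hands the job in; it is judged then, once.
The state is a dict: "clock": time; "joint_pos": joint angles; "joint_velocities": joint speeds; "tau": joint torques, N m; "position": TCP position; "ee_rot": TCP orientation; "ft_force": force on the tool from outside, world axes, zero at the start; "torque": the same for the moment, N m; "grip_width": opening from 0.0 (shut) to 1.0 (fully open); "grasp_force": force on a finger pad.
Only numpy, scipy, OpenCV 4.12 (cv2) and the standard library are available. Lean on these libraries where they do the work, as an engineer would, in place of code of your own. Each camera call takes 0.05 s, during which the arm holds its last target. There are 200 camera calls.

TASK

The plywood mould board lying on the bed of the small lever press still has its brass key standing proud: slide the board along the bed until its end meets the end stop, which puts the key under the ram. Then pull the press's sprung handle down through its whole stroke so that the key is flush, and ease the handle back up to rest slowly, taking about three to five seconds over the return and never letting it fly back. Leave the other things on the bench where they are.

Things in the scene. Friction and masses are not known exactly. Their poses are not given: they have to be found in the camera images.
- press: Green C-frame lever press, fixed to the bench. Origin on the bench straight below the ram; x points from the open throat to the column, y along the bed to the end stop, z up. Bed 20 mm high, from y = -282 mm to the stop, with two rails along y, 8 mm high, 64 mm apart inside. Head: y +-33, x -45 to 78, z 138 to 243 mm; column behind it, to z = 255 mm.
- ram_axis (a point): Point on the bed (z = 20 mm) straight below the 24 mm square steel ram, which comes down out of the head. The ram's face is 88 mm above the bench at rest and comes down 34 mm per rad of the lever; its top end is at z = 278 mm at rest.
- stop (a point): Middle of the foot of the end stop's face, on the bed, at x = 0, y = 55 mm, z = 20 mm in the press's frame. The stop is a dark steel block across the bed, 22 mm high.
- pivot (a point): Point on the lever's hinge axis (which runs along the press's y) beside the handle's middle: x = 36, y = 130, z = 200 mm in the press's frame.
- handle (a point): Middle of the press's black round grip: a bar of 22 mm diameter, 112 mm long, parallel to the press's y, on a steel arm at the stop side of the head. Its axis is 200 mm from the hinge axis: at rest 164 mm in front (press -x) and 115 mm above it (0.61 rad above level). It swings down in an arc to about 100 mm above the bench. Press it down from above, or pinch it.
- lever (a joint): Turn of the lever, rad: 0 at rest (handle up), growing as the handle goes down; the ram meets the board, key flush, at about 1.13; limit 1.16. A spring drives it back up: at the handle about 1 N at the start, 8 N at the bottom, and some 3 to 5 N more while the key moves. Let go, it flies back at several rad/s; ease it back below 1.2 rad/s.
- board_center (a point): Centre (half-way up) of the loose plywood mould board, 60 mm wide (x), 180 mm long (y), 30 mm thick, 0.25 to 0.5 kg, with 2 mm play each side between the bed's rails; a low plaster pattern is on its rear half. Its y axis points to the end stop; it starts 40 to 110 mm short of it. At the stop its centre is at y = -35 mm in the press's frame.
- push_end (a point): Centre of the board's rear end face (60 x 30 mm, its centre 35 mm above the bench), the one farthest from the stop: 90 mm from its centre.
- key_top (a point): Centre of the flat top of the brass key, a round pin of 16 mm diameter standing up out of the board 35 mm ahead of the board's centre, towards the stop.
- key (a joint): How far the key has been pressed in, m: at 0 it stands 10 mm proud of the board, at 0.010 it is flush. It starts between 0 and 0.003, and is stiff: it takes about 18 N to press and stays where it is left.
- brush_jar: Bystander: white jar, 72 mm across, 98 mm high, with brushes standing in it to 210 mm. Origin at the centre of its underside, like those of all bystanders.
- resin_bottle: Bystander: white bottle, 68 mm across, 170 mm high.
- pigment_jar: Bystander: amber glass jar, 60 mm across, 75 mm high.
- paint_tin: Bystander: tin, 90 mm across, 95 mm high.
- spare_board: Bystander: another mould board, lying on the bench in front of the press, its key already flush; 60 x 180 x 30 mm.
- mallet: Bystander: wooden mallet lying down; head 50 x 85 x 50 mm, handle 170 mm long.
- scraper: Bystander: flat metal scraper with a handle, lying on the bench.
Mind the look-alikes: they are no part of the job. What is shaped like the part that bears board_center but blue or pink is not meant.

How it is judged:
By the outcome, as a careful person would: the job done as asked, in the order asked, and still so for the second after the job is handed in, with the robot touching nothing.
It also fails if it takes over 58 s, if anything falls off the work surface, if the arm or the gripper's body presses on something with over 40 N, if the wrist force passes 120 N, or if a joint passes its speed limit or range.

## Working session

There is one attempt and no reset: what is moved stays moved. The work goes in short steps, Python scripts to look and compute and a tool call to move; the robot and the scene stay as the last step left them, time stands still between calls to the robot, and variables do not carry over. Pictures are saved under pics/ and viewed, at most 10 in all, crops included, and the job is handed in when it is done.

Besides the shell and the picture viewer there is one more tool, called after "Call:" by a JSON object that holds its "op" and its "data", one argument or row to a line. apply_moves: Moves the arm, as the interface text tells. Its arguments: {"type":"object","properties":{"rows":{"type":"array","items":{"type":"object","properties":{"x":{"type":"number"},"y":{"type":"number"},"z":{"type":"number"},"ax":{"type":"number"},"ay":{"type":"number"},"az":{"type":"number"},"gripper":{"type":"number"}}}},"newtons":{"type":"number"}},"required":["rows"]}

```bash
mkdir -p pics; ls
python3 - <<'E'
from workcell import *
import cv2
o=get_obs(); print({k:o[k] for k in o})
for n in("scene","top"):
    c=camera(n); cv2.imwrite(f"pics/{n}0.png",c["color"][:,:,::-1]); print(n,{k:c[k] for k in c if k!="color"})
E
```

```text
pics
{'clock': 0.0, 'joint_pos': array([-1.2215935 ,  0.33283416, -0.06468988,  1.46095493,  0.02162179,
        1.34989282, -0.08853263]), 'joint_velocities': array([-0.00012865, -0.00100029, -0.00077506, -0.00092484, -0.00213791,
        0.00048476, -0.0006178 ]), 'tau': array([ 8.31738653e-04, -6.25455379e+01,  4.98559582e-02, -3.91595578e+01,
        1.63378625e-02,  1.02359679e-02, -4.45629189e-05]), 'position': array([0.22692822, 0.58189951, 0.20203299]), 'ee_rot': array([ 1.84840367e-01,  9.82768311e-01, -6.91497664e-04, -8.40387644e-05]), 'ft_force': array([-0.3853503 ,  0.8458817 ,  0.22806716]), 'torque': array([-0.00316249,  0.0096076 ,  0.04481259]), 'grasp_force': 0.0, 'grip_width': 0.9985547879559398}
scene {'fov_y': 56.7807992869452, 'cx': 322.1204217969805, 'cy': 197.39816929059413, 'k1': -0.06834172931726841, 'rvec': array([ 1.88294769,  1.57337864, -0.64139719]), 'tvec': array([-0.0895653 , -0.19162786,  1.56194504])}
top {'fov_y': 54.78286786750772, 'cx': 321.17247909163467, 'cy': 200.02406536572437, 'k1': 0.01805040173239457, 'rvec': array([ 2.19340603, -2.17272163,  0.10378309]), 'tvec': array([-0.03653006,  0.4686104 ,  1.2640084 ])}
```

View pics/scene0.png

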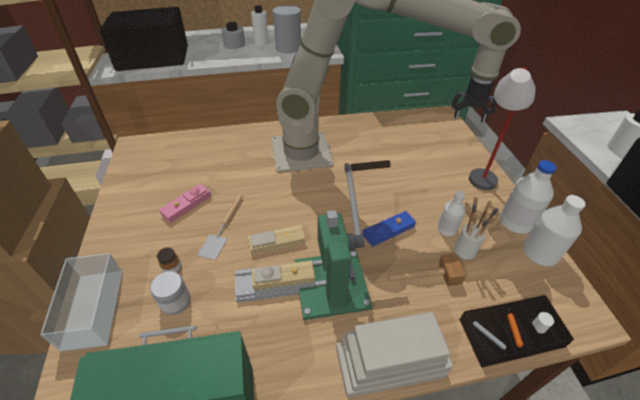

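View pics/top0.png

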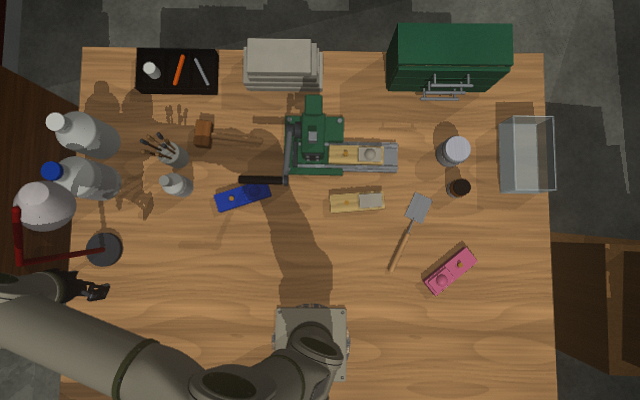

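Top view (up = +x, left = +y): the press is around (315,140) with its bed running right to (397,157). The mould board is at about (360,153) on the bed, the grip at (262,180), the spare board at (356,201), the blue board at (242,196) and the mallet at (203,133).

```bash
cat > h.py <<'E'
from workcell import *
import cv2, numpy as np
def K(c):
    f=200/np.tan(np.radians(c["fov_y"]/2)); return np.array([[f,0,c["cx"]],[0,f,c["cy"]],[0,0,1]]),np.array([c["k1"],0,0,0,0.])
def ray(c,uv):
    k,d=K(c); p=cv2.undistortPoints(np.array([[uv]],float),k,d)[0,0]
    R=cv2.Rodrigues(c["rvec"])[0]; return -R.T@c["tvec"], R.T@np.array([*p,1])
def plane(c,uv,z):
    o,v=ray(c,uv); return o+v*(z-o[2])/v[2]
def proj(c,P):
    k,d=K(c); return cv2.projectPoints(np.array(P,float).reshape(-1,1,3),c["rvec"],c["tvec"],k,d)[0][:,0]
def press(P,o,yaw):
    P=np.array(P,float); c,s=np.cos(yaw),np.sin(yaw)
    return np.stack([o[0]+c*P[:,0]-s*P[:,1],o[1]+s*P[:,0]+c*P[:,1],P[:,2]],1)
E
python3 - <<'E'
from h import *
a=cv2.imread("pics/top0.png")[85:225,200:410]; cv2.imwrite("pics/tz.png",cv2.resize(a,None,fx=3.8,fy=3.8,interpolation=cv2.INTER_CUBIC))
a=cv2.imread("pics/scene0.png")[150:325,225:425]; cv2.imwrite("pics/sz.png",cv2.resize(a,None,fx=3.4,fy=3.4,interpolation=cv2.INTER_CUBIC))
E
```

```text
(no output)
```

View pics/tz.png

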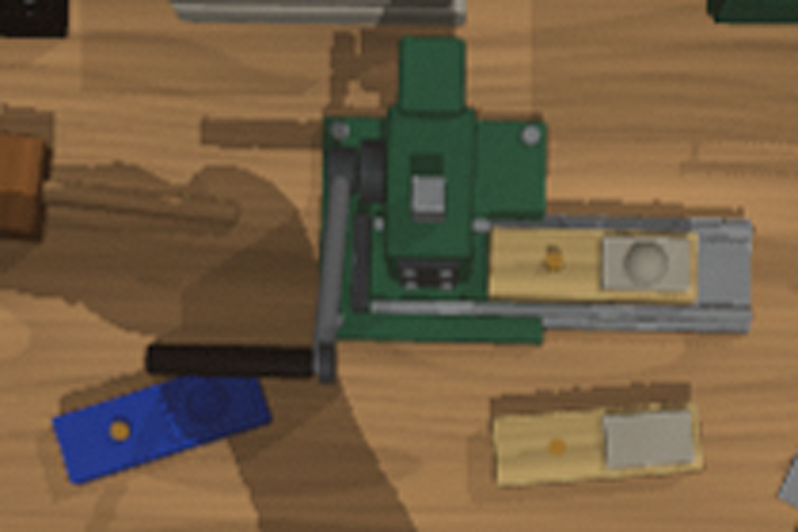

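View pics/sz.png

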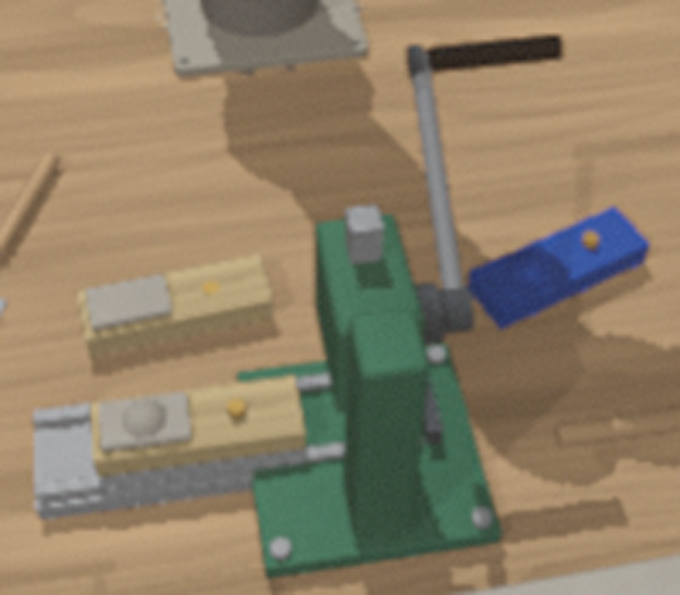

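Run:
```python
from h import *
from scipy.optimize import least_squares
T=camera("top");S=camera("scene")
t=lambda u,v:np.array([u/3.8+200,v/3.8+85]); s=lambda u,v:np.array([u/3.4+225,v/3.4+150])
obs=[(T,(0,0,.278),t(430,194)),(T,(-.164,.186,.315),t(148,359)),(T,(-.164,.074,.315),t(314,361)),
(T,(-.04,-.282,.028),t(750,329)),(T,(.04,-.282,.028),t(750,225)),
(S,(0,0,.278),s(366,220)),(S,(-.164,.186,.315),s(561,47)),(S,(-.164,.074,.315),s(432,60)),(S,(-.04,-.282,.028),s(36,411)),(S,(.04,-.282,.028),s(40,512))]
f=lambda p:np.concatenate([proj(c,press([P],p[:2],p[2]))[0]-uv for c,P,uv in obs])
r=least_squares(f,[.6,0,0],loss="soft_l1"); print(r.x,np.round(f(r.x).reshape(-1,2),1).tolist())
for n,c,uv,z in [("rear",T,t(695,268),.05),("front",T,t(491,263),.05),("key",T,t(553,258),.058),("keyS",S,s(236,407),.058),("rearS",S,s(97,437),.05),("frontS",S,s(301,412),.05),
 ("blueR",T,t(262,375),.03),("blueNear",T,t(270,420),.03),("spare far",T,t(690,410),.03)]:
    w=plane(c,uv,z); d=w[:2]-r.x[:2];cy,sy=np.cos(r.x[2]),np.sin(r.x[2]); print(n,w.round(3),"press",np.round([cy*d[0]+sy*d[1],-sy*d[0]+cy*d[1]],3))
print("handle",press([[-.164,.13,.315],[.036,.13,.2]],r.x[:2],r.x[2]).round(4))
from scipy.spatial.transform import Rotation as R
print(R.from_quat(get_obs()["ee_rot"]).as_matrix().round(3))
import workcell; print([k for k in dir(workcell) if k[0]!="_"])
import re
```

```text
[ 0.64160813 -0.00618711 -0.08145122] [[0.0, -8.0], [-4.1, 0.5], [-4.2, 4.0], [-0.3, -3.8], [1.5, -0.0], [-0.8, 6.2], [1.7, -0.7], [-0.2, -2.3], [-1.3, 1.8], [-4.1, -4.3]]
rear [ 0.615 -0.233  0.05 ] press [-0.008 -0.228]
front [ 0.618 -0.057  0.05 ] press [-0.02  -0.052]
key [ 0.621 -0.11   0.058] press [-0.012 -0.105]
keyS [ 0.619 -0.106  0.058] press [-0.014 -0.102]
rearS [ 0.624 -0.226  0.05 ] press [ 0.    -0.221]
frontS [ 0.629 -0.052  0.05 ] press [-0.009 -0.046]
blueR [0.521 0.141 0.03 ] press [-0.133  0.137]
blueNear [0.481 0.133 0.03 ] press [-0.171  0.126]
spare far [ 0.494 -0.232  0.03 ] press [-0.129 -0.237]
handle [[0.4887 0.1367 0.315 ]
 [0.6881 0.1205 0.2   ]]
[[-0.932  0.363 -0.   ]
 [ 0.363  0.932 -0.001]
 [-0.    -0.001 -1.   ]]
['MotionError', 'camera', 'get_obs', 'hand_in', 'tcp_to_tips']
```

Run:
```python
from h import *
T=camera("top");S=camera("scene")
t=lambda u,v:np.array([u/3.8+200,v/3.8+85]); s=lambda u,v:np.array([u/3.4+225,v/3.4+150])
def tri(a,b):
    o1,v1=ray(T,a);o2,v2=ray(S,b); k=np.linalg.lstsq(np.stack([v1,-v2],1),o2-o1,rcond=None)[0]
    p,q=o1+k[0]*v1,o2+k[1]*v2; return ((p+q)/2).round(4),np.round(np.linalg.norm(p-q),4)
print(ray(T,(320,200))[0],ray(S,(320,200))[0])
for n,a,b in [("ram",t(430,194),s(366,220)),("hL",t(148,359),s(561,47)),("hR",t(314,361),s(432,60)),("bolt",t(531,135),s(281,547)),("bolt2",t(341,131),s(482,517)),("key",t(553,258),s(236,407)),("brn",t(695,302),s(93,402)),("brf",t(695,235),s(100,470)),("bfn",t(489,297),s(297,380)),("bff",t(489,228),s(304,443)),("bedn",t(750,332),s(36,411)),("bedf",t(750,222),s(40,512))]: print(n,tri(a,b))
```

```text
[ 0.36032722 -0.01928589  1.29939976] [ 1.23539324 -0.14847871  0.96756039]
ram (array([ 0.6204, -0.0032,  0.2772]), np.float64(0.0065))
hL (array([0.4953, 0.1844, 0.3149]), np.float64(0.0047))
hR (array([0.4952, 0.0743, 0.3166]), np.float64(0.0084))
bolt (array([ 0.7383, -0.0895,  0.0256]), np.float64(0.0054))
bolt2 (array([0.7405, 0.0792, 0.0245]), np.float64(0.0059))
key (array([ 0.6206, -0.1081,  0.0601]), np.float64(0.0031))
brn (array([ 0.5858, -0.2306,  0.0482]), np.float64(0.0054))
brf (array([ 0.6473, -0.2312,  0.0367]), np.float64(0.0086))
bfn (array([ 0.5896, -0.0521,  0.0428]), np.float64(0.0069))
bff (array([ 0.6514, -0.0541,  0.0368]), np.float64(0.0024))
bedn (array([ 0.565 , -0.2843,  0.0174]), np.float64(0.0056))
bedf (array([ 0.6648, -0.285 ,  0.0131]), np.float64(0.0074))
```

Triangulation is consistent: press origin is about (0.6205, -0.003) with yaw about -0.018, the board's rear end is at y≈-0.231, and the handle's middle is at (0.495, 0.129, 0.315). Next I raise the arm and turn the tool so that tool y = world x.

Call:
{"op": "apply_moves", "data": {
  "rows": [
    {"z":-40,"az":7,"gripper":1},
    {"z":-40,"az":7},
    {"z":-40,"az":7},
    {"z":-40,"az":7},
    {"z":-40,"az":7}
  ],
  "newtons": 40
}}

```text
invalid input at $.rows[0]: expected keys x, y, z, ax, ay, az, gripper
```

Call:
{"op": "apply_moves", "data": {
  "rows": [
    {"z":-40,"az":7},
    {"az":7},
    {"az":7},
    {"az":7},
    {"az":6.7}
  ]
}}

```text
invalid input at $.rows[0]: expected keys x, y, z, ax, ay, az, gripper
```

```bash
python3 -c "
from workcell import *
print(tcp_to_tips); o=get_obs(); print(o['clock'],o['position'],o['joint_pos'])
from scipy.spatial.transform import Rotation as R
print(R.from_quat(o['ee_rot']).as_matrix().round(3))"
```

```text
0.011
0.3 [0.22699333 0.58221003 0.20258894] [-1.22160256  0.33242533 -0.06472498  1.46032569  0.02160362  1.34991884
 -0.08847194]
[[-0.932  0.363 -0.   ]
 [ 0.363  0.932 -0.   ]
 [-0.    -0.    -1.   ]]
```

All seven keys are required in each row.

Call:
{"op": "apply_moves", "data": {
  "rows": [
    {"x":0,"y":0,"z":-40,"ax":0,"ay":0,"az":7,"gripper":1},
    {"x":0,"y":0,"z":-40,"ax":0,"ay":0,"az":7,"gripper":1},
    {"x":0,"y":0,"z":-40,"ax":0,"ay":0,"az":7,"gripper":1},
    {"x":0,"y":0,"z":-40,"ax":0,"ay":0,"az":7,"gripper":1},
    {"x":0,"y":0,"z":-40,"ax":0,"ay":0,"az":7,"gripper":1}
  ],
  "newtons": 40
}}

```text
clock: 0.72
position: [0.2269, 0.5818, 0.405]
ee_rot: [0.474, 0.88, 0.0, -0.0]
ft_force: [0.7, 1.8, -0.1]
grip_width: 0.301
grasp_force: 0.0
```

Call:
{"op": "apply_moves", "data": {
  "rows": [
    {"x":0,"y":0,"z":-40,"ax":0,"ay":0,"az":7,"gripper":1},
    {"x":0,"y":0,"z":0,"ax":0,"ay":0,"az":7,"gripper":1},
    {"x":0,"y":0,"z":0,"ax":0,"ay":0,"az":7,"gripper":1},
    {"x":0,"y":0,"z":0,"ax":0,"ay":0,"az":7,"gripper":1},
    {"x":0,"y":0,"z":0,"ax":0,"ay":0,"az":6.7,"gripper":1}
  ]
}}

```text
clock: 1.13
position: [0.227, 0.5824, 0.4428]
ee_rot: [0.715, 0.699, 0.0, -0.0]
ft_force: [-1.3, -0.0, 0.0]
grip_width: -0.003
grasp_force: 0.0
```

Call:
{"op": "apply_moves", "data": {
  "rows": [
    {"x":-34.4,"y":16.3,"z":0,"ax":0,"ay":0,"az":0,"gripper":1},
    {"x":-34.4,"y":16.3,"z":0,"ax":0,"ay":0,"az":0,"gripper":1},
    {"x":-34.4,"y":16.3,"z":0,"ax":0,"ay":0,"az":0,"gripper":1},
    {"x":-34.4,"y":16.3,"z":0,"ax":0,"ay":0,"az":0,"gripper":1},
    {"x":-34.4,"y":16.3,"z":0,"ax":0,"ay":0,"az":0,"gripper":1}
  ]
}}

```text
clock: 1.55
position: [0.306, 0.407, 0.4428]
ee_rot: [0.713, 0.701, 0.0, -0.0]
ft_force: [0.1, 0.0, 0.3]
grip_width: 0.003
grasp_force: 0.0
```

Call:
{"op": "apply_moves", "data": {
  "rows": [
    {"x":-34.4,"y":16.3,"z":0,"ax":0,"ay":0,"az":0,"gripper":1},
    {"x":-34.4,"y":16.3,"z":0,"ax":0,"ay":0,"az":0,"gripper":1},
    {"x":-34.4,"y":16.3,"z":0,"ax":0,"ay":0,"az":0,"gripper":1},
    {"x":-34.4,"y":16.3,"z":0,"ax":0,"ay":0,"az":0,"gripper":1},
    {"x":-34.4,"y":16.3,"z":0,"ax":0,"ay":0,"az":0,"gripper":1}
  ]
}}

```text
clock: 1.97
position: [0.3844, 0.2335, 0.443]
ee_rot: [0.713, 0.701, 0.0, -0.0]
ft_force: [0.9, -0.4, 0.3]
grip_width: -0.004
grasp_force: 0.0
```

Call:
{"op": "apply_moves", "data": {
  "rows": [
    {"x":-34.4,"y":16.3,"z":0,"ax":0,"ay":0,"az":0,"gripper":1},
    {"x":-34.4,"y":16.3,"z":0,"ax":0,"ay":0,"az":0,"gripper":1},
    {"x":-34.4,"y":16.3,"z":0,"ax":0,"ay":0,"az":0,"gripper":1},
    {"x":-34.4,"y":16.3,"z":0,"ax":0,"ay":0,"az":0,"gripper":1},
    {"x":-34.4,"y":16.3,"z":0,"ax":0,"ay":0,"az":0,"gripper":1}
  ]
}}

```text
clock: 2.38
position: [0.4627, 0.0601, 0.4431]
ee_rot: [0.713, 0.701, 0.001, -0.0]
ft_force: [0.5, 0.5, 0.5]
grip_width: -0.003
grasp_force: 0.0
```

Call:
{"op": "apply_moves", "data": {
  "rows": [
    {"x":-34.4,"y":16.3,"z":0,"ax":0,"ay":0,"az":0,"gripper":1},
    {"x":-34.4,"y":16.3,"z":0,"ax":0,"ay":0,"az":0,"gripper":1},
    {"x":-34.4,"y":16.3,"z":0,"ax":0,"ay":0,"az":0,"gripper":1},
    {"x":-34.4,"y":16.3,"z":0,"ax":0,"ay":0,"az":0,"gripper":1},
    {"x":-34.4,"y":16.3,"z":0,"ax":0,"ay":0,"az":0,"gripper":1}
  ]
}}

```text
clock: 2.8
position: [0.5414, -0.1129, 0.4432]
ee_rot: [0.713, 0.701, 0.001, 0.0]
ft_force: [0.6, 0.2, 0.2]
grip_width: 0.001
grasp_force: 0.0
```

Call:
{"op": "apply_moves", "data": {
  "rows": [
    {"x":-34.4,"y":16.3,"z":0,"ax":0,"ay":0,"az":0,"gripper":1},
    {"x":-34.4,"y":16.3,"z":0,"ax":0,"ay":0,"az":0,"gripper":1},
    {"x":-34.4,"y":16.3,"z":0,"ax":0,"ay":0,"az":0,"gripper":1},
    {"x":-34.4,"y":16.3,"z":0,"ax":0,"ay":0,"az":0,"gripper":1},
    {"x":-34.4,"y":16.3,"z":0,"ax":0,"ay":0,"az":0,"gripper":1}
  ]
}}

```text
clock: 3.22
position: [0.6202, -0.286, 0.4421]
ee_rot: [0.713, 0.702, 0.0, -0.0]
ft_force: [1.3, 0.4, 1.9]
grip_width: 0.001
grasp_force: 0.0
```

Call:
{"op": "apply_moves", "data": {
  "rows": [
    {"x":0,"y":-4,"z":40,"ax":0,"ay":0,"az":0,"gripper":1},
    {"x":0,"y":0,"z":40,"ax":0,"ay":0,"az":0,"gripper":1},
    {"x":0,"y":0,"z":40,"ax":0,"ay":0,"az":0,"gripper":1},
    {"x":0,"y":0,"z":40,"ax":0,"ay":0,"az":0,"gripper":1},
    {"x":0,"y":0,"z":40,"ax":0,"ay":0,"az":0,"gripper":1}
  ]
}}

```text
clock: 3.63
position: [0.6151, -0.2846, 0.2407]
ee_rot: [0.713, 0.701, -0.0, -0.0]
ft_force: [0.6, -0.1, 0.9]
grip_width: -0.004
grasp_force: 0.0
```

Call:
{"op": "apply_moves", "data": {
  "rows": [
    {"x":0,"y":0,"z":40,"ax":0,"ay":0,"az":0,"gripper":1},
    {"x":0,"y":0,"z":40,"ax":0,"ay":0,"az":0,"gripper":1},
    {"x":0,"y":0,"z":40,"ax":0,"ay":0,"az":0,"gripper":1},
    {"x":0,"y":0,"z":40,"ax":0,"ay":0,"az":0,"gripper":1},
    {"x":0,"y":0,"z":0,"ax":0,"ay":0,"az":0,"gripper":1}
  ]
}}

```text
clock: 4.05
position: [0.6116, -0.2816, 0.0746]
ee_rot: [0.713, 0.701, -0.002, -0.005]
ft_force: [0.0, 0.8, -0.8]
grip_width: 0.001
grasp_force: 0.0
```

Run:
```python
from h import *
o=get_obs();print(o["position"],o["joint_pos"])
c=camera("scene");a=c["color"][170:330,190:420,::-1]; cv2.imwrite("pics/s1.png",cv2.resize(a,None,fx=3.4,fy=3.4,interpolation=cv2.INTER_CUBIC))
```

```text
[ 0.61159429 -0.28160926  0.07458176] [-0.17331273  0.65611282  0.78931654  1.48787765 -0.47988106  1.210918
  0.67038078]
```

View pics/s1.png

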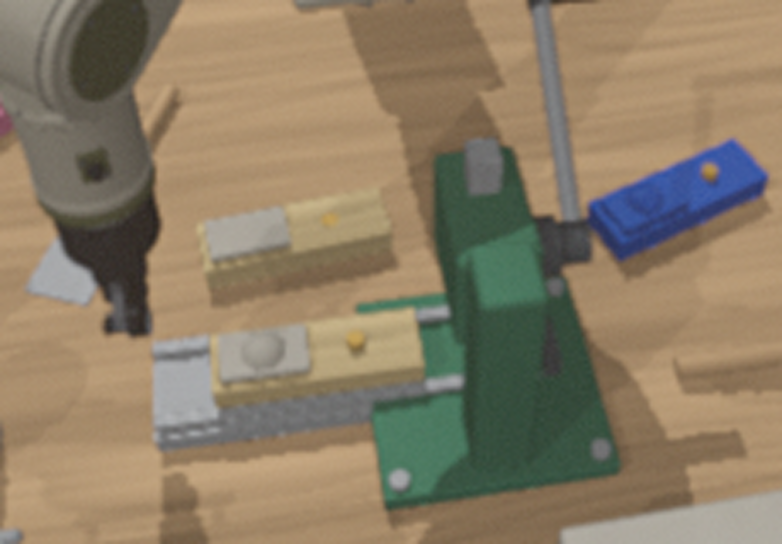

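The fingers hang at the bed's end behind the board, with everything else in place. I lower to the face height and push.

Call:
{"op": "apply_moves", "data": {
  "rows": [
    {"x":0,"y":4,"z":15,"ax":0,"ay":0,"az":0,"gripper":1},
    {"x":0,"y":0,"z":14,"ax":0,"ay":0,"az":0,"gripper":1},
    {"x":0,"y":0,"z":0,"ax":0,"ay":0,"az":0,"gripper":1},
    {"x":10,"y":0,"z":0,"ax":0,"ay":0,"az":0,"gripper":1},
    {"x":10,"y":0,"z":0,"ax":0,"ay":0,"az":0,"gripper":1}
  ]
}}

```text
clock: 4.52
position: [0.6201, -0.2649, 0.055]
ee_rot: [0.714, 0.7, 0.0, 0.001]
ft_force: [0.1, -0.6, -0.8]
grip_width: 0.0
grasp_force: 0.0
```

Call:
{"op": "apply_moves", "data": {
  "rows": [
    {"x":8,"y":0,"z":0,"ax":0,"ay":0,"az":0,"gripper":1},
    {"x":6,"y":0,"z":0,"ax":0,"ay":0,"az":0,"gripper":1},
    {"x":5,"y":0,"z":0,"ax":0,"ay":0,"az":0,"gripper":1},
    {"x":5,"y":0,"z":0,"ax":0,"ay":0,"az":0,"gripper":1},
    {"x":5,"y":0,"z":0,"ax":0,"ay":0,"az":0,"gripper":1}
  ]
}}

```text
clock: 4.93
position: [0.6204, -0.2352, 0.054]
ee_rot: [0.713, 0.701, 0.0, 0.0]
ft_force: [-0.1, -0.0, 0.2]
grip_width: 0.002
grasp_force: 0.0
```

Call:
{"op": "apply_moves", "data": {
  "rows": [
    {"x":-10,"y":-2,"z":0,"ax":0,"ay":0,"az":0,"gripper":1},
    {"x":0,"y":0,"z":10,"ax":0,"ay":0,"az":0,"gripper":1},
    {"x":5,"y":0,"z":2,"ax":0,"ay":0,"az":0,"gripper":1},
    {"x":5,"y":0,"z":0,"ax":0,"ay":0,"az":0,"gripper":1},
    {"x":5,"y":0,"z":0,"ax":0,"ay":0,"az":0,"gripper":1}
  ]
}}

```text
clock: 5.35
position: [0.6181, -0.23, 0.0412]
ee_rot: [0.713, 0.701, -0.0, -0.0]
ft_force: [0.8, 0.5, -0.8]
grip_width: 0.003
grasp_force: 0.0
```

Call:
{"op": "apply_moves", "data": {
  "rows": [
    {"x":6,"y":0,"z":0,"ax":0,"ay":0,"az":0,"gripper":1},
    {"x":6,"y":0,"z":0,"ax":0,"ay":0,"az":0,"gripper":1},
    {"x":6,"y":0,"z":0,"ax":0,"ay":0,"az":0,"gripper":1},
    {"x":6,"y":0,"z":0,"ax":0,"ay":0,"az":0,"gripper":1},
    {"x":6,"y":0,"z":0,"ax":0,"ay":0,"az":0,"gripper":1}
  ]
}}

```text
clock: 5.77
position: [0.619, -0.1998, 0.0419]
ee_rot: [0.713, 0.701, 0.0, 0.0]
ft_force: [0.7, -1.2, 0.6]
grip_width: -0.002
grasp_force: 0.0
```

Call:
{"op": "apply_moves", "data": {
  "rows": [
    {"x":7,"y":0,"z":0,"ax":0,"ay":0,"az":0,"gripper":1},
    {"x":7,"y":0,"z":0,"ax":0,"ay":0,"az":0,"gripper":1},
    {"x":7,"y":0,"z":0,"ax":0,"ay":0,"az":0,"gripper":1},
    {"x":7,"y":0,"z":0,"ax":0,"ay":0,"az":0,"gripper":1},
    {"x":7,"y":0,"z":0,"ax":0,"ay":0,"az":0,"gripper":1}
  ]
}}

```text
clock: 6.18
position: [0.6195, -0.1649, 0.0418]
ee_rot: [0.713, 0.701, 0.0, -0.0]
ft_force: [-0.5, 0.1, 0.8]
grip_width: -0.001
grasp_force: 0.0
```

Call:
{"op": "apply_moves", "data": {
  "rows": [
    {"x":5,"y":0,"z":0,"ax":0,"ay":0,"az":0,"gripper":1},
    {"x":4,"y":0,"z":0,"ax":0,"ay":0,"az":0,"gripper":1},
    {"x":4,"y":0,"z":0,"ax":0,"ay":0,"az":0,"gripper":1},
    {"x":3,"y":0,"z":0,"ax":0,"ay":0,"az":0,"gripper":1},
    {"x":3,"y":0,"z":0,"ax":0,"ay":0,"az":0,"gripper":1}
  ]
}}

```text
clock: 6.6
position: [0.6198, -0.1465, 0.0418]
ee_rot: [0.713, 0.701, -0.0, 0.0]
ft_force: [-0.5, 0.4, 0.1]
grip_width: -0.0
grasp_force: 0.0
```

Run:
```python
from h import *
o=get_obs();print(o["position"],o["joint_pos"],o["ft_force"])
c=camera("scene");a=c["color"][170:330,190:420,::-1]; cv2.imwrite("pics/s2.png",cv2.resize(a,None,fx=3.4,fy=3.4,interpolation=cv2.INTER_CUBIC))
```

```text
[ 0.61983758 -0.14653299  0.0418105 ] [-0.41519907  0.60575304  0.78439585  1.63521952 -0.4686254   1.09823102
  0.48070121] [-0.52439769  0.37527377  0.06631452]
```

View pics/s2.png

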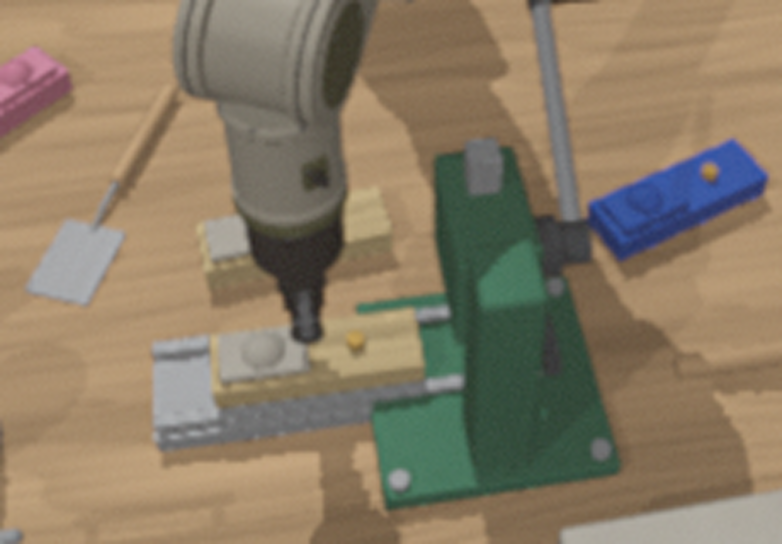

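The board did not move: the fingertip shows at (308,335), at the board's near edge, rather than behind it. I check the tip's projection against the reported pose.

Run:
```python
from h import *
S=camera("scene");T=camera("top")
o=get_obs();print(o["position"],tcp_to_tips)
u=np.array([308/3.4+190,338/3.4+170]);print("seen tip",u)
p=o["position"]
print("S",proj(S,[p,p-[0,0,.011],p+[0,0,.1]]),"T",proj(T,[p,p-[0,0,.011]]))
for z in(.03,.05,.06,.07,.08):print(z,plane(S,u,z))
a=T["color"][85:225,240:410,::-1];cv2.imwrite("pics/t2.png",cv2.resize(a,None,fx=4,fy=4,interpolation=cv2.INTER_CUBIC))
```

```text
[ 0.61986915 -0.14655461  0.04178416] 0.011
seen tip [280.58823529 269.41176471]
S [[281.11932651 274.95219982]
 [281.37733085 277.02398883]
 [278.59818372 254.61067353]] T [[356.28358477 154.3111466 ]
 [355.94873667 154.97960201]]
0.03 [ 0.59221798 -0.14600039  0.03      ]
0.05 [ 0.60593816 -0.14605326  0.05      ]
0.06 [ 0.61279826 -0.14607969  0.06      ]
0.07 [ 0.61965835 -0.14610613  0.07      ]
0.08 [ 0.62651845 -0.14613256  0.08      ]
```

View pics/t2.png

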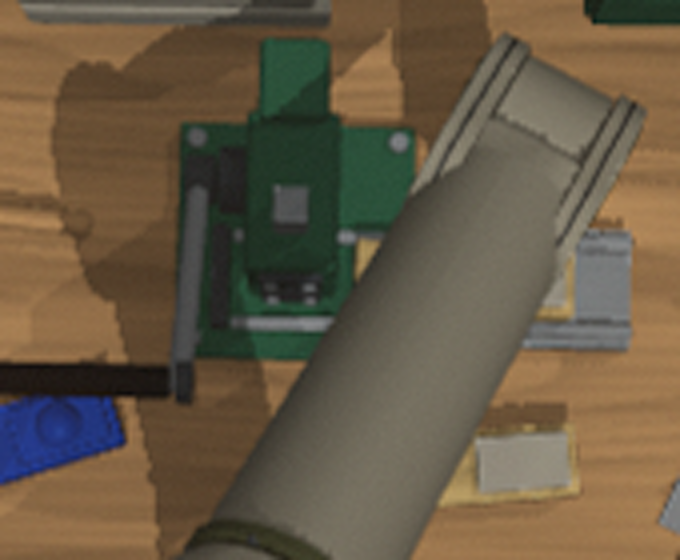

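Run:
```python
from h import *
S=camera("scene");T=camera("top")
p=np.array([.2269,.5819,.2020])
print("start S",proj(S,[p,p-[0,0,.011],p+[0,0,.06]]),"T",proj(T,[p,p+[0,0,.06]]))
p=np.array([.6116,-.2816,.0746]);print("s1",proj(S,[p-[0,0,.011]]),"seen",128/3.4+190,333/3.4+170)
a=cv2.imread("pics/scene0.png")[50:150,430:530];b=cv2.imread("pics/top0.png")[250:350,50:150]
W=camera("wrist");w=W["color"][:,:,::-1]
cv2.imwrite("pics/g.png",np.vstack([cv2.resize(np.hstack([a,b]),(500,250)),cv2.resize(w,(500,312))]))
print(cv2.Rodrigues(W["rvec"])[0].T@-W["tvec"])
k=get_obs()["position"]; print(proj(W,[k-[0,0,.011],[.62,-.232,.05],[.62,-.107,.058],[.652,-.1,.028]])*500/640)
```

```text
start S [[465.41379049 130.03041137]
 [464.59918985 132.50894188]
 [469.99859156 116.02886088]] T [[ 99.43211555 279.35007156]
 [ 86.461449   282.13937495]]
s1 [[233.40392581 275.06990396]] seen 227.64705882352942 267.94117647058823
[ 0.62165336 -0.07989096  0.21273735]
[[246.78677744 176.44413869]
 [248.87685404 277.28121413]
 [245.87448819 135.12570203]
 [285.91729065 119.24778756]]
```

View pics/g.png

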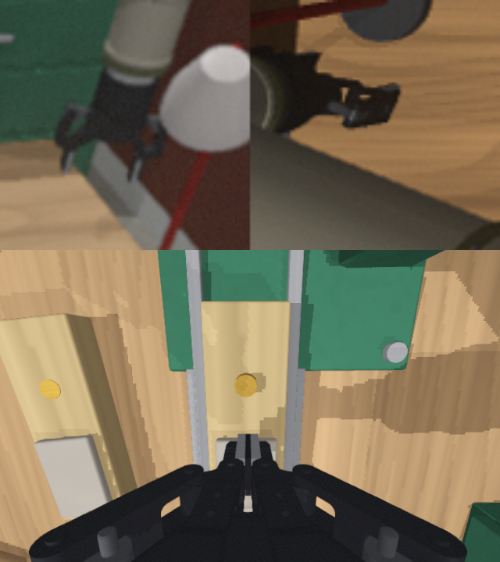

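Run:
```python
from h import *
S=camera("scene");W=camera("wrist")
o1,v1=ray(S,(280.6,269.4))
for w in [(316,239),(316,245)]:
    o2,v2=ray(W,w); k=np.linalg.lstsq(np.stack([v1,-v2],1),o2-o1,rcond=None)[0]; print(o1+k[0]*v1,o2+k[1]*v2)
    for z in(.03,.05,.06,.07,.08):print(z,plane(W,w,z))
for n,uv,z in[("key",(246*1.28,135*1.28),.058),("front edge",(246*1.28,52*1.28),.05),("frontL",(201*1.28,52*1.28),.05),("frontR",(290*1.28,52*1.28),.05),("bolt",(396*1.28,102*1.28),.012)]:print(n,plane(W,uv,z))
```

```text
[ 0.61747288 -0.14606004  0.06686456] [ 0.62003177 -0.14197644  0.06512   ]
0.03 [ 0.61964568 -0.15673811  0.03      ]
0.05 [ 0.61986555 -0.14833169  0.05      ]
0.06 [ 0.61997549 -0.14412848  0.06      ]
0.07 [ 0.62008542 -0.13992527  0.07      ]
0.08 [ 0.62019536 -0.13572206  0.08      ]
[ 0.61878527 -0.14606518  0.06877752] [ 0.61999677 -0.14423614  0.06795128]
0.03 [ 0.61956221 -0.16109216  0.03      ]
0.05 [ 0.61979122 -0.15220918  0.05      ]
0.06 [ 0.61990572 -0.14776769  0.06      ]
0.07 [ 0.62002022 -0.14332621  0.07      ]
0.08 [ 0.62013473 -0.13888472  0.08      ]
key [ 0.62008464 -0.10694999  0.058     ]
front edge [ 0.62111232 -0.05355211  0.05      ]
frontL [ 0.5917107  -0.05304517  0.05      ]
frontR [ 0.64986771 -0.05409571  0.05      ]
bolt [ 0.74767046 -0.08906793  0.012     ]
```

The tips are really 36 mm higher than the stated tool length implies: triangulated tip z≈0.067, so the fingers passed over the board without touching it. The wrist view confirms the key at (0.620, -0.107). I go back and repeat the push 36 mm lower.

Call:
{"op": "apply_moves", "data": {
  "rows": [
    {"x":-25,"y":0,"z":0,"ax":0,"ay":0,"az":0,"gripper":1},
    {"x":-25,"y":-1,"z":0,"ax":0,"ay":0,"az":0,"gripper":1},
    {"x":-25,"y":-1,"z":0,"ax":0,"ay":0,"az":0,"gripper":1},
    {"x":-25,"y":-1,"z":0,"ax":0,"ay":0,"az":0,"gripper":1},
    {"x":-22,"y":-1,"z":0,"ax":0,"ay":0,"az":0,"gripper":1}
  ]
}}

```text
clock: 7.42
position: [0.6133, -0.2705, 0.0418]
ee_rot: [0.714, 0.701, -0.0, 0.0]
ft_force: [0.7, -0.4, -0.1]
grip_width: 0.001
grasp_force: 0.0
```

Call:
{"op": "apply_moves", "data": {
  "rows": [
    {"x":0,"y":0,"z":12,"ax":0,"ay":0,"az":0,"gripper":1},
    {"x":0,"y":0,"z":12,"ax":0,"ay":0,"az":0,"gripper":1},
    {"x":0,"y":0,"z":8,"ax":0,"ay":0,"az":0,"gripper":1},
    {"x":0,"y":0,"z":3,"ax":0,"ay":0,"az":0,"gripper":1},
    {"x":0,"y":0,"z":0,"ax":0,"ay":0,"az":0,"gripper":1}
  ]
}}

```text
clock: 7.83
position: [0.6135, -0.2668, 0.0053]
ee_rot: [0.713, 0.701, -0.0, -0.001]
ft_force: [0.5, 0.0, 1.0]
grip_width: -0.001
grasp_force: 0.0
```

Call:
{"op": "apply_moves", "data": {
  "rows": [
    {"x":5,"y":0,"z":0,"ax":0,"ay":0,"az":0,"gripper":1},
    {"x":5,"y":0,"z":0,"ax":0,"ay":0,"az":0,"gripper":1},
    {"x":5,"y":0,"z":0,"ax":0,"ay":0,"az":0,"gripper":1},
    {"x":5,"y":0,"z":0,"ax":0,"ay":0,"az":0,"gripper":1},
    {"x":5,"y":0,"z":0,"ax":0,"ay":0,"az":0,"gripper":1}
  ]
}}

```text
clock: 8.25
position: [0.6145, -0.2427, 0.0071]
ee_rot: [0.713, 0.701, 0.0, 0.0]
ft_force: [0.2, -0.2, 0.2]
grip_width: 0.003
grasp_force: 0.2
```

Call:
{"op": "apply_moves", "data": {
  "rows": [
    {"x":6,"y":0,"z":0,"ax":0,"ay":0,"az":0,"gripper":1},
    {"x":6,"y":0,"z":0,"ax":0,"ay":0,"az":0,"gripper":1},
    {"x":6,"y":0,"z":0,"ax":0,"ay":0,"az":0,"gripper":1},
    {"x":6,"y":0,"z":0,"ax":0,"ay":0,"az":0,"gripper":1},
    {"x":6,"y":0,"z":0,"ax":0,"ay":0,"az":0,"gripper":1}
  ]
}}

```text
clock: 8.67
position: [0.6148, -0.2134, 0.0071]
ee_rot: [0.713, 0.701, 0.0, 0.0]
ft_force: [-0.3, -3.3, 2.1]
grip_width: -0.005
grasp_force: 1.8
```

Contact now reads 3.3 N. I continue to the stop.

Call:
{"op": "apply_moves", "data": {
  "rows": [
    {"x":6,"y":0,"z":0,"ax":0,"ay":0,"az":0,"gripper":1},
    {"x":6,"y":0,"z":0,"ax":0,"ay":0,"az":0,"gripper":1},
    {"x":6,"y":0,"z":0,"ax":0,"ay":0,"az":0,"gripper":1},
    {"x":6,"y":0,"z":0,"ax":0,"ay":0,"az":0,"gripper":1},
    {"x":6,"y":0,"z":0,"ax":0,"ay":0,"az":0,"gripper":1}
  ]
}}

```text
clock: 9.08
position: [0.6152, -0.183, 0.0068]
ee_rot: [0.713, 0.701, 0.0, 0.0]
ft_force: [-0.2, -4.2, 2.4]
grip_width: 0.001
grasp_force: 1.8
```

Call:
{"op": "apply_moves", "data": {
  "rows": [
    {"x":6,"y":0,"z":0,"ax":0,"ay":0,"az":0,"gripper":1},
    {"x":6,"y":0,"z":0,"ax":0,"ay":0,"az":0,"gripper":1},
    {"x":5,"y":0,"z":0,"ax":0,"ay":0,"az":0,"gripper":1},
    {"x":4,"y":0,"z":0,"ax":0,"ay":0,"az":0,"gripper":1},
    {"x":4,"y":0,"z":0,"ax":0,"ay":0,"az":0,"gripper":1}
  ]
}}

```text
clock: 9.5
position: [0.6156, -0.1581, 0.0067]
ee_rot: [0.713, 0.701, -0.0, -0.0]
ft_force: [-0.3, -3.9, 2.0]
grip_width: 0.004
grasp_force: 1.8
```

Call:
{"op": "apply_moves", "data": {
  "rows": [
    {"x":3,"y":0,"z":0,"ax":0,"ay":0,"az":0,"gripper":1},
    {"x":3,"y":0,"z":0,"ax":0,"ay":0,"az":0,"gripper":1},
    {"x":3,"y":0,"z":0,"ax":0,"ay":0,"az":0,"gripper":1},
    {"x":2,"y":0,"z":0,"ax":0,"ay":0,"az":0,"gripper":1},
    {"x":2,"y":0,"z":0,"ax":0,"ay":0,"az":0,"gripper":1}
  ]
}}

```text
clock: 9.92
position: [0.6158, -0.1453, 0.0067]
ee_rot: [0.713, 0.701, -0.0, -0.0]
ft_force: [-0.6, -3.0, 1.6]
grip_width: -0.004
grasp_force: 1.6
```

Call:
{"op": "apply_moves", "data": {
  "rows": [
    {"x":2,"y":0,"z":0,"ax":0,"ay":0,"az":0,"gripper":1},
    {"x":2,"y":0,"z":0,"ax":0,"ay":0,"az":0,"gripper":1},
    {"x":1,"y":0,"z":0,"ax":0,"ay":0,"az":0,"gripper":1}
  ]
}}

```text
clock: 10.17
position: [0.6159, -0.1402, 0.0067]
ee_rot: [0.713, 0.701, 0.0, -0.0]
ft_force: [-0.3, -2.9, 1.0]
grip_width: -0.005
grasp_force: 1.5
```

Call:
{"op": "apply_moves", "data": {
  "rows": [
    {"x":1,"y":0,"z":0,"ax":0,"ay":0,"az":0,"gripper":1},
    {"x":1,"y":0,"z":0,"ax":0,"ay":0,"az":0,"gripper":1},
    {"x":1,"y":0,"z":0,"ax":0,"ay":0,"az":0,"gripper":1}
  ]
}}

```text
clock: 10.42
position: [0.6159, -0.1383, 0.0068]
ee_rot: [0.713, 0.701, -0.0, 0.0]
ft_force: [0.7, -7.0, -1.5]
grip_width: -0.002
grasp_force: 3.8
```

Call:
{"op": "apply_moves", "data": {
  "rows": [
    {"x":1,"y":0,"z":0,"ax":0,"ay":0,"az":0,"gripper":1},
    {"x":0,"y":0,"z":0,"ax":0,"ay":0,"az":0,"gripper":1}
  ]
}}

```text
clock: 10.58
position: [0.6159, -0.1383, 0.0068]
ee_rot: [0.714, 0.7, -0.001, 0.001]
ft_force: [1.4, -8.0, -1.5]
grip_width: -0.005
grasp_force: 3.9
```

The board is against the stop: force rises to 8 N at y = -0.138, as expected. I back off, rise and go over the handle with the gripper open.

Call:
{"op": "apply_moves", "data": {
  "rows": [
    {"x":-6,"y":0,"z":0,"ax":0,"ay":0,"az":0,"gripper":1},
    {"x":-8,"y":0,"z":0,"ax":0,"ay":0,"az":0,"gripper":1},
    {"x":0,"y":0,"z":-35,"ax":0,"ay":0,"az":0,"gripper":1},
    {"x":0,"y":0,"z":-40,"ax":0,"ay":0,"az":0,"gripper":1},
    {"x":0,"y":0,"z":-40,"ax":0,"ay":0,"az":0,"gripper":1}
  ]
}}

```text
clock: 11.0
position: [0.6148, -0.1506, 0.1224]
ee_rot: [0.713, 0.701, -0.001, -0.001]
ft_force: [2.5, 0.8, -0.4]
grip_width: 0.001
grasp_force: 0.0
```

Call:
{"op": "apply_moves", "data": {
  "rows": [
    {"x":0,"y":0,"z":-40,"ax":0,"ay":0,"az":0,"gripper":0},
    {"x":0,"y":0,"z":-40,"ax":0,"ay":0,"az":0,"gripper":0},
    {"x":0,"y":0,"z":-40,"ax":0,"ay":0,"az":0,"gripper":0},
    {"x":0,"y":0,"z":-40,"ax":0,"ay":0,"az":0,"gripper":0},
    {"x":0,"y":0,"z":-40,"ax":0,"ay":0,"az":0,"gripper":0}
  ]
}}

```text
clock: 11.42
position: [0.6152, -0.1503, 0.3239]
ee_rot: [0.713, 0.701, 0.0, -0.0]
ft_force: [0.9, -0.7, -0.5]
grip_width: 0.709
grasp_force: 0.0
```

Call:
{"op": "apply_moves", "data": {
  "rows": [
    {"x":0,"y":0,"z":-38,"ax":0,"ay":0,"az":0,"gripper":0},
    {"x":36,"y":-16,"z":0,"ax":0,"ay":0,"az":0,"gripper":0},
    {"x":36,"y":-16,"z":0,"ax":0,"ay":0,"az":0,"gripper":0},
    {"x":36,"y":-16,"z":0,"ax":0,"ay":0,"az":0,"gripper":0},
    {"x":36,"y":-16,"z":0,"ax":0,"ay":0,"az":0,"gripper":0}
  ]
}}

```text
clock: 11.83
position: [0.5533, -0.0044, 0.3595]
ee_rot: [0.713, 0.701, -0.0, -0.0]
ft_force: [0.5, 1.2, 0.1]
grip_width: 0.999
grasp_force: 0.0
```

Call:
{"op": "apply_moves", "data": {
  "rows": [
    {"x":36,"y":-16,"z":0,"ax":0,"ay":0,"az":0,"gripper":0},
    {"x":36,"y":-16,"z":0,"ax":0,"ay":0,"az":0,"gripper":0},
    {"x":36,"y":-16,"z":0,"ax":0,"ay":0,"az":0,"gripper":0},
    {"x":25,"y":-14,"z":0,"ax":0,"ay":0,"az":0,"gripper":0},
    {"x":0,"y":0,"z":0,"ax":0,"ay":0,"az":0,"gripper":0}
  ]
}}

```text
clock: 12.25
position: [0.4917, 0.1353, 0.3596]
ee_rot: [0.71, 0.704, 0.0, -0.001]
ft_force: [-0.7, 0.9, -0.3]
grip_width: 1.0
grasp_force: 0.0
```

Run:
```python
from h import *
o=get_obs();p=o["position"];print(p,o["joint_pos"],o["ee_rot"])
S=camera("scene");W=camera("wrist");T=camera("top")
a=S["color"][110:310,230:430,::-1]
cv2.imwrite("pics/g3.png",np.hstack([cv2.resize(a,(400,400)),cv2.resize(W["color"][:,:,::-1],(400,250)).copy() if 0 else cv2.copyMakeBorder(cv2.resize(W["color"][:,:,::-1],(400,250)),0,150,0,0,0)]))
hs=[[.4953,.184,.315],[.4953,.0743,.315]]
print((proj(S,hs+[p-[0,0,-.03]])-[230,110])*2, proj(W,hs)*.625)
```

```text
[0.4916948  0.13531746 0.35960672] [-1.1033896   0.01455566  0.76868042  1.51085287 -0.01282206  1.62137188
 -0.34279949] [ 7.09718091e-01  7.04484297e-01  8.48866309e-05 -1.44912184e-03]
[[318.0281308  107.82223687]
 [240.96744763 116.44943648]
 [289.36880033  65.99754472]] [[199.03941199  88.86292031]
 [199.82422357 173.67781558]]
```

View pics/g3.png

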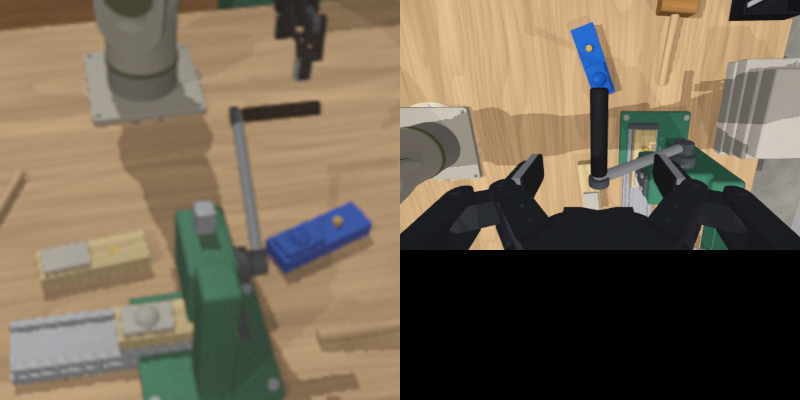

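Run:
```python
from h import *
S=camera("scene");W=camera("wrist");p=get_obs()["position"]
o,a=ray(W,(140*1.6,157*1.6));o,b=ray(W,(260*1.6,157*1.6))
for t in(.1,.12,.14,.16):print(t,o+a*t,o+b*t,np.linalg.norm((a-b)*t))
for q in [(301/2+230,77/2+110),(320/2+230,60/2+110)]:
  for x in (.45,.49,.535):
    oo,v=ray(S,q);k=(x-oo[0])/v[0];print(q,oo+k*v)
```

```text
0.1 [0.46434383 0.15203953 0.43896737] [0.52980005 0.15078972 0.43899399] 0.06546815677338648
0.12 [0.45784198 0.14355147 0.42058964] [0.53638944 0.1420517  0.42062158] 0.07856178812806376
0.14 [0.45134012 0.13506341 0.40221192] [0.54297883 0.13331367 0.40224918] 0.09165541948274107
0.16 [0.44483827 0.12657534 0.38383419] [0.54956822 0.12457565 0.38387677] 0.10474905083741835
(380.5, 148.5) [0.45       0.1706434  0.33579919]
(380.5, 148.5) [0.49       0.15439054 0.36797472]
(380.5, 148.5) [0.535      0.13610607 0.4041722 ]
(390.0, 140.0) [0.45       0.19479911 0.36221713]
(390.0, 140.0) [0.49       0.17731601 0.3930472 ]
(390.0, 140.0) [0.535      0.15764751 0.42773104]
```

Fingertips (triangulated) are at z≈0.404 around the bar, so the true grasp point is about TCP+49 mm. I descend 94 mm and pinch.

Call:
{"op": "apply_moves", "data": {
  "rows": [
    {"x":-6,"y":3,"z":25,"ax":0,"ay":0,"az":0,"gripper":0},
    {"x":0,"y":0,"z":25,"ax":0,"ay":0,"az":0,"gripper":0},
    {"x":0,"y":0,"z":22,"ax":0,"ay":0,"az":0,"gripper":0},
    {"x":0,"y":0,"z":14,"ax":0,"ay":0,"az":0,"gripper":0},
    {"x":0,"y":0,"z":8,"ax":0,"ay":0,"az":0,"gripper":0}
  ],
  "newtons": 35
}}

```text
clock: 12.92
position: [0.4972, 0.1209, 0.264]
ee_rot: [0.714, 0.7, -0.001, -0.0]
ft_force: [0.2, -0.1, 1.2]
grip_width: 1.001
grasp_force: 0.0
```

Call:
{"op": "apply_moves", "data": {
  "rows": [
    {"x":0,"y":0,"z":0,"ax":0,"ay":0,"az":0,"gripper":0}
  ]
}}

```text
clock: 13.0
position: [0.4972, 0.1213, 0.2645]
ee_rot: [0.714, 0.7, -0.001, -0.0]
ft_force: [-0.6, 0.8, 0.4]
grip_width: 1.003
grasp_force: 0.0
```

Run:
```python
from h import *
o=get_obs();print(o["position"],o["ft_force"],o["ee_rot"])
S=camera("scene");W=camera("wrist")
a=S["color"][90:250,330:450,::-1]
cv2.imwrite("pics/g4.png",np.hstack([cv2.resize(a,(300,400)),cv2.copyMakeBorder(cv2.resize(W["color"][:,:,::-1],(480,300)),0,100,0,0,0)]))
```

```text
[0.49718684 0.12128216 0.2644851 ] [-0.58177752  0.76784563  0.35963238] [ 7.13927256e-01  7.00218933e-01 -1.11882544e-03 -2.58023024e-04]
```

View pics/g4.png

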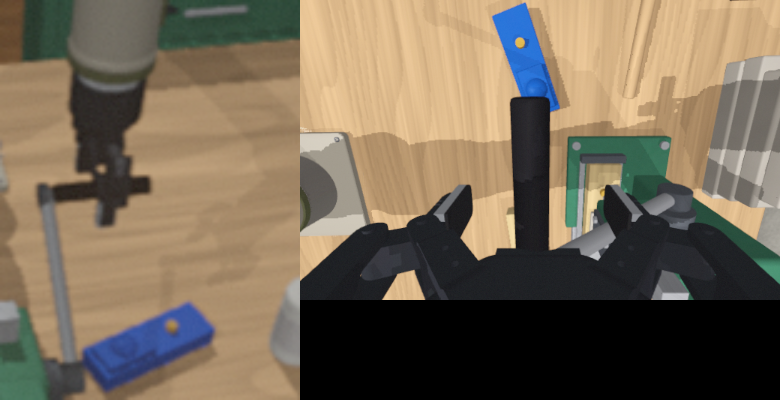

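The bar runs between the open fingers (wrist view u≈530, mid of tips at 455 and 620), with the tips about 20 mm below the bar. I close.

Call:
{"op": "apply_moves", "data": {
  "rows": [
    {"x":0,"y":0,"z":0,"ax":0,"ay":0,"az":0,"gripper":1},
    {"x":0,"y":0,"z":0,"ax":0,"ay":0,"az":0,"gripper":1},
    {"x":0,"y":0,"z":0,"ax":0,"ay":0,"az":0,"gripper":1},
    {"x":0,"y":0,"z":0,"ax":0,"ay":0,"az":0,"gripper":1},
    {"x":0,"y":0,"z":0,"ax":0,"ay":0,"az":0,"gripper":1}
  ],
  "newtons": 35
}}

```text
clock: 13.52
position: [0.4962, 0.1228, 0.266]
ee_rot: [0.713, 0.701, -0.001, -0.001]
ft_force: [-53.6, -5.0, 36.1]
grip_width: 0.298
grasp_force: 28.0
```

Call:
{"op": "apply_moves", "data": {
  "rows": [
    {"x":0,"y":0,"z":0,"ax":0,"ay":0,"az":0,"gripper":1},
    {"x":0,"y":0,"z":0,"ax":0,"ay":0,"az":0,"gripper":1},
    {"x":0,"y":0,"z":0,"ax":0,"ay":0,"az":0,"gripper":1}
  ]
}}

```text
clock: 13.77
position: [0.4932, 0.1228, 0.2661]
ee_rot: [0.713, 0.701, -0.003, -0.004]
ft_force: [-29.1, -3.3, 19.2]
grip_width: 0.248
grasp_force: 35.9
```

Call:
{"op": "apply_moves", "data": {
  "rows": [
    {"x":0,"y":-3,"z":-2,"ax":0,"ay":0,"az":0,"gripper":1},
    {"x":0,"y":0,"z":0,"ax":0,"ay":0,"az":0,"gripper":1},
    {"x":0,"y":0,"z":0,"ax":0,"ay":0,"az":0,"gripper":1}
  ]
}}

```text
clock: 14.02
position: [0.4937, 0.1226, 0.267]
ee_rot: [0.713, 0.701, -0.001, -0.001]
ft_force: [-3.5, 0.7, -8.1]
grip_width: 0.242
grasp_force: 37.1
```

Run:
```python
import numpy as np
th=np.arange(0,1.2001,.05); p=200*np.stack([-np.cos(.61-th),np.sin(.61-th)],1)
for t,a,d in zip(th[1:],p[1:]-p[0],np.diff(p,axis=0)): print(round(t,2),a.round(1),"y",d[0].round(1),"z",(-d[1]).round(1))
```

```text
0.05 [-5.5 -8.3] y -5.5 z 8.3
0.1 [-10.6 -16.9] y -5.1 z 8.6
0.15 [-15.3 -25.8] y -4.7 z 8.8
0.2 [-19.5 -34.9] y -4.2 z 9.1
0.25 [-23.2 -44.1] y -3.8 z 9.3
0.3 [-26.5 -53.6] y -3.3 z 9.4
0.35 [-29.3 -63.2] y -2.8 z 9.6
0.4 [-31.7 -72.9] y -2.3 z 9.7
0.45 [-33.5 -82.7] y -1.8 z 9.8
0.5 [-34.9 -92.6] y -1.3 z 9.9
0.55 [ -35.7 -102.6] y -0.8 z 10.0
0.6 [ -36.1 -112.6] y -0.3 z 10.0
0.65 [ -35.9 -122.6] y 0.1 z 10.0
0.7 [ -35.3 -132.5] y 0.6 z 10.0
0.75 [ -34.1 -142.5] y 1.1 z 9.9
0.8 [ -32.5 -152.3] y 1.6 z 9.9
0.85 [ -30.3 -162.1] y 2.1 z 9.8
0.9 [ -27.7 -171.8] y 2.6 z 9.6
0.95 [ -24.6 -181.3] y 3.1 z 9.5
1.0 [ -21.1 -190.6] y 3.6 z 9.3
1.05 [ -17.  -199.8] y 4.0 z 9.2
1.1 [ -12.5 -208.7] y 4.5 z 8.9
1.15 [  -7.6 -217.4] y 4.9 z 8.7
1.2 [  -2.3 -225.8] y 5.4 z 8.4
```

Gripped, with low residual force. I pull along the arc, 0.05 rad per row.

Call:
{"op": "apply_moves", "data": {
  "rows": [
    {"x":0,"y":-5.5,"z":8.3,"ax":0,"ay":0,"az":0,"gripper":1},
    {"x":0,"y":-5.1,"z":8.6,"ax":0,"ay":0,"az":0,"gripper":1},
    {"x":0,"y":-4.7,"z":8.8,"ax":0,"ay":0,"az":0,"gripper":1},
    {"x":0,"y":-4.2,"z":9.1,"ax":0,"ay":0,"az":0,"gripper":1},
    {"x":0,"y":-3.8,"z":9.3,"ax":0,"ay":0,"az":0,"gripper":1}
  ]
}}

```text
clock: 14.43
position: [0.4723, 0.123, 0.2248]
ee_rot: [0.713, 0.701, 0.002, 0.001]
ft_force: [-0.9, -1.6, 6.9]
grip_width: 0.246
grasp_force: 40.4
```

Call:
{"op": "apply_moves", "data": {
  "rows": [
    {"x":0,"y":-3.3,"z":9.4,"ax":0,"ay":0,"az":0,"gripper":1},
    {"x":0,"y":-2.8,"z":9.6,"ax":0,"ay":0,"az":0,"gripper":1},
    {"x":0,"y":-2.3,"z":9.7,"ax":0,"ay":0,"az":0,"gripper":1},
    {"x":0,"y":-1.8,"z":9.8,"ax":0,"ay":0,"az":0,"gripper":1},
    {"x":0,"y":-1.3,"z":9.9,"ax":0,"ay":0,"az":0,"gripper":1}
  ]
}}

```text
clock: 14.85
position: [0.4598, 0.1232, 0.1759]
ee_rot: [0.713, 0.701, 0.0, -0.0]
ft_force: [-8.1, -2.3, 8.5]
grip_width: 0.24
grasp_force: 43.1
```

Call:
{"op": "apply_moves", "data": {
  "rows": [
    {"x":0,"y":-0.8,"z":10,"ax":0,"ay":0,"az":0,"gripper":1},
    {"x":0,"y":-0.3,"z":10,"ax":0,"ay":0,"az":0,"gripper":1},
    {"x":0,"y":0.1,"z":10,"ax":0,"ay":0,"az":0,"gripper":1},
    {"x":0,"y":0.6,"z":10,"ax":0,"ay":0,"az":0,"gripper":1},
    {"x":0,"y":1.1,"z":9.9,"ax":0,"ay":0,"az":0,"gripper":1}
  ]
}}

```text
clock: 15.27
position: [0.4585, 0.1231, 0.1249]
ee_rot: [0.713, 0.701, -0.002, -0.002]
ft_force: [-14.6, -1.9, 6.4]
grip_width: 0.245
grasp_force: 45.4
```

Call:
{"op": "apply_moves", "data": {
  "rows": [
    {"x":0,"y":0.6,"z":9.9,"ax":0,"ay":0,"az":0,"gripper":1},
    {"x":0,"y":1.3,"z":9.8,"ax":0,"ay":0,"az":0,"gripper":1},
    {"x":0,"y":2.4,"z":9.6,"ax":0,"ay":0,"az":0,"gripper":1},
    {"x":0,"y":3.1,"z":9.5,"ax":0,"ay":0,"az":0,"gripper":1},
    {"x":0,"y":3.6,"z":9.3,"ax":0,"ay":0,"az":0,"gripper":1}
  ]
}}

```text
clock: 15.68
position: [0.4685, 0.123, 0.0763]
ee_rot: [0.713, 0.701, -0.003, -0.002]
ft_force: [-19.7, 0.5, 6.4]
grip_width: 0.241
grasp_force: 48.1
```

Call:
{"op": "apply_moves", "data": {
  "rows": [
    {"x":0,"y":2.4,"z":5.5,"ax":0,"ay":0,"az":0,"gripper":1},
    {"x":0,"y":2.4,"z":5.4,"ax":0,"ay":0,"az":0,"gripper":1},
    {"x":0,"y":2.4,"z":5,"ax":0,"ay":0,"az":0,"gripper":1}
  ]
}}

```text
clock: 15.93
position: [0.4746, 0.1228, 0.0599]
ee_rot: [0.713, 0.701, -0.004, -0.003]
ft_force: [-21.6, 1.0, 4.0]
grip_width: 0.242
grasp_force: 48.6
```

Call:
{"op": "apply_moves", "data": {
  "rows": [
    {"x":0,"y":0,"z":4,"ax":0,"ay":0,"az":0,"gripper":1},
    {"x":0,"y":1.5,"z":4,"ax":0,"ay":0,"az":0,"gripper":1},
    {"x":0,"y":1.5,"z":3,"ax":0,"ay":0,"az":0,"gripper":1}
  ]
}}

```text
clock: 16.18
position: [0.4793, 0.1228, 0.0497]
ee_rot: [0.713, 0.701, -0.002, -0.002]
ft_force: [-14.1, -1.1, 7.1]
grip_width: 0.247
grasp_force: 49.3
```

Call:
{"op": "apply_moves", "data": {
  "rows": [
    {"x":0,"y":0.5,"z":3,"ax":0,"ay":0,"az":0,"gripper":1},
    {"x":0,"y":1,"z":2,"ax":0,"ay":0,"az":0,"gripper":1},
    {"x":0,"y":0,"z":0,"ax":0,"ay":0,"az":0,"gripper":1}
  ]
}}

```text
clock: 16.43
position: [0.4817, 0.1228, 0.0451]
ee_rot: [0.713, 0.701, -0.001, -0.001]
ft_force: [-11.7, -1.2, 6.9]
grip_width: 0.246
grasp_force: 49.4
```

Call:
{"op": "apply_moves", "data": {
  "rows": [
    {"x":0,"y":1.5,"z":3,"ax":0,"ay":0,"az":0,"gripper":1},
    {"x":0,"y":1.5,"z":3,"ax":0,"ay":0,"az":0,"gripper":1},
    {"x":0,"y":0,"z":0,"ax":0,"ay":0,"az":0,"gripper":1}
  ]
}}

```text
clock: 16.68
position: [0.4845, 0.1228, 0.0395]
ee_rot: [0.713, 0.701, -0.002, -0.002]
ft_force: [-17.3, -1.7, 18.1]
grip_width: 0.241
grasp_force: 50.7
```

Run:
```python
from h import *
o=get_obs();print(o["position"],o["ft_force"],o["torque"],o["joint_pos"])
T=camera("top");S=camera("scene")
cv2.imwrite("pics/t5.png",T["color"][:,:,::-1]);cv2.imwrite("pics/s5.png",S["color"][:,:,::-1])
print("ram top rest/pressed S",proj(S,[[.6205,-.003,.278],[.6205,-.003,.2396],[.6205,-.003,.243]]))
# ram steel: brightness change against start in scene
a=cv2.cvtColor(cv2.imread("pics/scene0.png"),6).astype(int)[205:245,325:342];b=cv2.cvtColor(cv2.imread("pics/s5.png"),6).astype(int)[205:245,325:342]
hsv=lambda f:cv2.cvtColor(cv2.imread(f),cv2.COLOR_BGR2HSV)[200:250,325:345,1]
print(np.median(hsv("pics/scene0.png")[:,4:12],1));print(np.median(hsv("pics/s5.png")[:,4:12],1))
```

```text
[0.48447226 0.12282822 0.03951645] [-17.27596367  -1.74584422  18.06697735] [-0.2663069   3.22252744  0.0879464 ] [-1.00027424  0.27399783  0.74810487  1.9963417  -0.22840071  0.95898743
 -0.15448868]
ram top rest/pressed S [[331.44160779 214.5456751 ]
 [331.01591689 224.52768873]
 [331.05266503 223.66691101]]
[97.5 98.5 97.5 98.5 97.  96.  98.  98.5 99.5 95.5 44.   5.   6.   6.
  5.   4.   5.   4.   3.   4.   3.5  2.   5.   2.   2.   3.5  8.  45.
 75.  76.  74.  77.5 79.  76.  84.  91.5 92.5 93.5 93.5 90.5 94.  92.
 92.  95.  96.  95.5 93.  93.  94.  94. ]
[ 97.5  98.   98.5 100.   96.   97.5  97.   98.   97.   96.   96.   98.5
  99.5  59.   86.   98.5  95.5  95.   94.5  95.   93.5  94.   92.   94.5
  92.   93.5  94.5  93.   95.   95.   92.   95.   94.   96.   94.5  94.5
  95.   94.5  95.   94.   95.   95.   93.5  96.   95.   96.5  95.   96.5
  95.   96. ]
```

Call:
{"op": "apply_moves", "data": {
  "rows": [
    {"x":0,"y":1,"z":2,"ax":0,"ay":0,"az":0,"gripper":1},
    {"x":0,"y":0.5,"z":2,"ax":0,"ay":0,"az":0,"gripper":1},
    {"x":0,"y":0,"z":0,"ax":0,"ay":0,"az":0,"gripper":1}
  ]
}}

```text
clock: 17.03
position: [0.4856, 0.1229, 0.0371]
ee_rot: [0.713, 0.701, -0.002, -0.003]
ft_force: [-29.5, -4.7, 46.7]
grip_width: 0.244
grasp_force: 53.2
```

Hard limit: force rises to 47 N for 2.4 mm of travel, and the ram's top is sunk into the head. Now I ease it back at about 0.3 rad/s.

Call:
{"op": "apply_moves", "data": {
  "rows": [
    {"x":0,"y":-2.4,"z":-4.4,"ax":0,"ay":0,"az":0,"gripper":1},
    {"x":0,"y":-2.4,"z":-4.4,"ax":0,"ay":0,"az":0,"gripper":1},
    {"x":0,"y":-2.4,"z":-4.4,"ax":0,"ay":0,"az":0,"gripper":1},
    {"x":0,"y":-2.4,"z":-4.4,"ax":0,"ay":0,"az":0,"gripper":1},
    {"x":0,"y":-1.9,"z":-4.6,"ax":0,"ay":0,"az":0,"gripper":1}
  ]
}}

```text
clock: 17.45
position: [0.4756, 0.1229, 0.0579]
ee_rot: [0.713, 0.701, -0.0, -0.0]
ft_force: [-6.7, -0.2, 2.1]
grip_width: 0.244
grasp_force: 48.6
```

Call:
{"op": "apply_moves", "data": {
  "rows": [
    {"x":0,"y":-1.9,"z":-4.6,"ax":0,"ay":0,"az":0,"gripper":1},
    {"x":0,"y":-1.9,"z":-4.6,"ax":0,"ay":0,"az":0,"gripper":1},
    {"x":0,"y":-1.9,"z":-4.6,"ax":0,"ay":0,"az":0,"gripper":1},
    {"x":0,"y":-1.4,"z":-4.8,"ax":0,"ay":0,"az":0,"gripper":1},
    {"x":0,"y":-1.4,"z":-4.8,"ax":0,"ay":0,"az":0,"gripper":1}
  ]
}}

```text
clock: 17.87
position: [0.467, 0.123, 0.0813]
ee_rot: [0.713, 0.701, -0.0, -0.0]
ft_force: [-7.2, -2.2, 0.6]
grip_width: 0.242
grasp_force: 47.4
```

Call:
{"op": "apply_moves", "data": {
  "rows": [
    {"x":0,"y":-1.4,"z":-4.8,"ax":0,"ay":0,"az":0,"gripper":1},
    {"x":0,"y":-1.4,"z":-4.8,"ax":0,"ay":0,"az":0,"gripper":1},
    {"x":0,"y":-0.9,"z":-4.9,"ax":0,"ay":0,"az":0,"gripper":1},
    {"x":0,"y":-0.9,"z":-4.9,"ax":0,"ay":0,"az":0,"gripper":1},
    {"x":0,"y":-0.9,"z":-4.9,"ax":0,"ay":0,"az":0,"gripper":1}
  ]
}}

```text
clock: 18.28
position: [0.4611, 0.1231, 0.1054]
ee_rot: [0.713, 0.701, -0.001, -0.001]
ft_force: [-6.5, -0.4, 0.5]
grip_width: 0.244
grasp_force: 46.2
```

Call:
{"op": "apply_moves", "data": {
  "rows": [
    {"x":0,"y":-0.9,"z":-4.9,"ax":0,"ay":0,"az":0,"gripper":1},
    {"x":0,"y":-0.4,"z":-5,"ax":0,"ay":0,"az":0,"gripper":1},
    {"x":0,"y":-0.4,"z":-5,"ax":0,"ay":0,"az":0,"gripper":1},
    {"x":0,"y":-0.4,"z":-5,"ax":0,"ay":0,"az":0,"gripper":1},
    {"x":0,"y":-0.4,"z":-5,"ax":0,"ay":0,"az":0,"gripper":1}
  ]
}}

```text
clock: 18.7
position: [0.458, 0.1231, 0.13]
ee_rot: [0.713, 0.701, -0.001, -0.001]
ft_force: [-9.4, -0.1, 0.5]
grip_width: 0.241
grasp_force: 45.0
```

Call:
{"op": "apply_moves", "data": {
  "rows": [
    {"x":0,"y":0.1,"z":-5,"ax":0,"ay":0,"az":0,"gripper":1},
    {"x":0,"y":0.1,"z":-5,"ax":0,"ay":0,"az":0,"gripper":1},
    {"x":0,"y":0.1,"z":-5,"ax":0,"ay":0,"az":0,"gripper":1},
    {"x":0,"y":0.1,"z":-5,"ax":0,"ay":0,"az":0,"gripper":1},
    {"x":0,"y":0.5,"z":-5,"ax":0,"ay":0,"az":0,"gripper":1}
  ]
}}

```text
clock: 19.12
position: [0.4576, 0.1231, 0.1546]
ee_rot: [0.713, 0.701, -0.002, -0.002]
ft_force: [-18.3, -0.4, 2.2]
grip_width: 0.24
grasp_force: 44.0
```

Call:
{"op": "apply_moves", "data": {
  "rows": [
    {"x":0,"y":-0.2,"z":-5,"ax":0,"ay":0,"az":0,"gripper":1},
    {"x":0,"y":-0.2,"z":-5,"ax":0,"ay":0,"az":0,"gripper":1},
    {"x":0,"y":0.1,"z":-5,"ax":0,"ay":0,"az":0,"gripper":1},
    {"x":0,"y":0.5,"z":-4.9,"ax":0,"ay":0,"az":0,"gripper":1},
    {"x":0,"y":0.7,"z":-4.9,"ax":0,"ay":0,"az":0,"gripper":1}
  ]
}}

```text
clock: 19.53
position: [0.4603, 0.1231, 0.1801]
ee_rot: [0.713, 0.701, -0.001, -0.001]
ft_force: [-10.3, -1.0, 2.4]
grip_width: 0.244
grasp_force: 42.7
```

Call:
{"op": "apply_moves", "data": {
  "rows": [
    {"x":0,"y":0.8,"z":-4.9,"ax":0,"ay":0,"az":0,"gripper":1},
    {"x":0,"y":1,"z":-4.9,"ax":0,"ay":0,"az":0,"gripper":1},
    {"x":0,"y":1.2,"z":-4.8,"ax":0,"ay":0,"az":0,"gripper":1},
    {"x":0,"y":1.4,"z":-4.8,"ax":0,"ay":0,"az":0,"gripper":1},
    {"x":0,"y":1.5,"z":-4.7,"ax":0,"ay":0,"az":0,"gripper":1}
  ]
}}

```text
clock: 19.95
position: [0.4654, 0.123, 0.204]
ee_rot: [0.713, 0.701, -0.002, -0.002]
ft_force: [-15.4, -1.1, 4.6]
grip_width: 0.241
grasp_force: 41.8
```

Call:
{"op": "apply_moves", "data": {
  "rows": [
    {"x":0,"y":1.3,"z":-4.8,"ax":0,"ay":0,"az":0,"gripper":1},
    {"x":0,"y":1.5,"z":-4.8,"ax":0,"ay":0,"az":0,"gripper":1},
    {"x":0,"y":1.6,"z":-4.7,"ax":0,"ay":0,"az":0,"gripper":1},
    {"x":0,"y":1.8,"z":-4.6,"ax":0,"ay":0,"az":0,"gripper":1},
    {"x":0,"y":2,"z":-4.6,"ax":0,"ay":0,"az":0,"gripper":1}
  ]
}}

```text
clock: 20.37
position: [0.4733, 0.123, 0.2276]
ee_rot: [0.713, 0.701, -0.002, -0.002]
ft_force: [-17.5, -1.7, 6.0]
grip_width: 0.24
grasp_force: 40.8
```

Call:
{"op": "apply_moves", "data": {
  "rows": [
    {"x":0,"y":2.1,"z":-4.5,"ax":0,"ay":0,"az":0,"gripper":1},
    {"x":0,"y":2.2,"z":-4.5,"ax":0,"ay":0,"az":0,"gripper":1},
    {"x":0,"y":2.3,"z":-4.4,"ax":0,"ay":0,"az":0,"gripper":1},
    {"x":0,"y":2.4,"z":-4.3,"ax":0,"ay":0,"az":0,"gripper":1}
  ]
}}

```text
clock: 20.7
position: [0.4813, 0.1229, 0.2454]
ee_rot: [0.713, 0.701, -0.003, -0.003]
ft_force: [-23.5, -2.8, 12.0]
grip_width: 0.245
grasp_force: 40.6
```

Call:
{"op": "apply_moves", "data": {
  "rows": [
    {"x":0,"y":1.4,"z":-4.8,"ax":0,"ay":0,"az":0,"gripper":1},
    {"x":0,"y":1.8,"z":-4.6,"ax":0,"ay":0,"az":0,"gripper":1}
  ]
}}

```text
clock: 20.87
position: [0.4866, 0.1228, 0.2551]
ee_rot: [0.713, 0.701, -0.001, -0.001]
ft_force: [-6.1, -0.0, 0.9]
grip_width: 0.246
grasp_force: 38.8
```

Call:
{"op": "apply_moves", "data": {
  "rows": [
    {"x":0,"y":1.8,"z":-3.5,"ax":0,"ay":0,"az":0,"gripper":1},
    {"x":0,"y":1.8,"z":-3,"ax":0,"ay":0,"az":0,"gripper":1}
  ]
}}

```text
clock: 21.03
position: [0.4907, 0.1227, 0.2619]
ee_rot: [0.713, 0.701, -0.0, -0.001]
ft_force: [-9.7, -0.6, 3.6]
grip_width: 0.238
grasp_force: 38.7
```

Call:
{"op": "apply_moves", "data": {
  "rows": [
    {"x":0,"y":1.4,"z":-2.5,"ax":0,"ay":0,"az":0,"gripper":1},
    {"x":0,"y":1,"z":-2.5,"ax":0,"ay":0,"az":0,"gripper":1}
  ]
}}

```text
clock: 21.2
position: [0.4938, 0.1227, 0.2668]
ee_rot: [0.713, 0.701, 0.0, -0.0]
ft_force: [-3.3, 0.8, -8.5]
grip_width: 0.244
grasp_force: 37.0
```

Call:
{"op": "apply_moves", "data": {
  "rows": [
    {"x":0,"y":0.5,"z":-1.5,"ax":0,"ay":0,"az":0,"gripper":1},
    {"x":0,"y":0,"z":0,"ax":0,"ay":0,"az":0,"gripper":1}
  ]
}}

```text
clock: 21.37
position: [0.4938, 0.1226, 0.267]
ee_rot: [0.713, 0.701, -0.001, -0.0]
ft_force: [-4.0, 0.2, -7.9]
grip_width: 0.244
grasp_force: 37.4
```

Back at the rest pose with the same reaction as at the start, after about 4.2 s. I release and lift away.

Call:
{"op": "apply_moves", "data": {
  "rows": [
    {"x":0,"y":0,"z":0,"ax":0,"ay":0,"az":0,"gripper":0},
    {"x":0,"y":0,"z":0,"ax":0,"ay":0,"az":0,"gripper":0},
    {"x":0,"y":0,"z":0,"ax":0,"ay":0,"az":0,"gripper":0},
    {"x":0,"y":0,"z":0,"ax":0,"ay":0,"az":0,"gripper":0},
    {"x":0,"y":0,"z":0,"ax":0,"ay":0,"az":0,"gripper":0}
  ]
}}

```text
clock: 21.78
position: [0.4947, 0.1225, 0.2681]
ee_rot: [0.713, 0.701, 0.001, 0.0]
ft_force: [-0.3, -0.5, 0.2]
grip_width: 0.93
grasp_force: 0.0
```

Call:
{"op": "apply_moves", "data": {
  "rows": [
    {"x":0,"y":0,"z":0,"ax":0,"ay":0,"az":0,"gripper":0},
    {"x":0,"y":0,"z":-15,"ax":0,"ay":0,"az":0,"gripper":0},
    {"x":0,"y":0,"z":-30,"ax":0,"ay":0,"az":0,"gripper":0},
    {"x":0,"y":0,"z":-35,"ax":0,"ay":0,"az":0,"gripper":0},
    {"x":0,"y":0,"z":-35,"ax":0,"ay":0,"az":0,"gripper":0}
  ]
}}

```text
clock: 22.2
position: [0.4938, 0.1223, 0.3841]
ee_rot: [0.713, 0.701, -0.0, -0.0]
ft_force: [0.7, 0.3, 0.5]
grip_width: 0.999
grasp_force: 0.0
```

Call:
{"op": "apply_moves", "data": {
  "rows": [
    {"x":0,"y":0,"z":-20,"ax":0,"ay":0,"az":0,"gripper":0},
    {"x":0,"y":0,"z":0,"ax":0,"ay":0,"az":0,"gripper":0},
    {"x":0,"y":0,"z":0,"ax":0,"ay":0,"az":0,"gripper":0}
  ]
}}

```text
clock: 22.45
position: [0.4948, 0.1226, 0.4035]
ee_rot: [0.713, 0.701, 0.001, 0.0]
ft_force: [-0.6, -0.4, 0.5]
grip_width: 0.999
grasp_force: 0.0
```

Run:
```python
from h import *
o=get_obs();print(o["clock"],o["position"],o["ft_force"])
S=camera("scene")["color"][:,:,::-1].copy();cv2.imwrite("pics/s6.png",S)
h=cv2.cvtColor(S,cv2.COLOR_BGR2HSV)
print("ram sat",np.median(h[200:250,329:337,1],1)[8:30])
dark=(h[150:180,340:400,2]<60);ys,xs=np.nonzero(dark);print("grip px",xs.min()+340,xs.max()+340,ys.mean()+150 if len(ys) else None)
d=cv2.absdiff(S,cv2.imread("pics/scene0.png")).max(2)>45
d=cv2.morphologyEx(d.astype(np.uint8),cv2.MORPH_OPEN,np.ones((3,3)))
n,l,st,c=cv2.connectedComponentsWithStats(d);print([s.tolist() for s in st[1:] if s[4]>25])
# board rear edge: expected pixel for stop position
T=camera("scene");print(proj(T,[[.618,-.128,.05],[.6165,-.231,.05]]))
```

```text
22.45 [0.49480063 0.12261961 0.40351339] [-0.586547   -0.44613828  0.48948005]
ram sat [99.  95.5 46.   5.   5.   5.   5.   5.   5.   3.5  2.   4.   2.   5.
  2.   5.   5.   2.   8.  51.  74.  73.5]
grip px 351 388 165.2439024390244
[[330, 0, 23, 36, 518], [364, 0, 11, 4, 36], [410, 0, 111, 78, 3508], [279, 7, 19, 7, 112], [362, 9, 42, 52, 1766], [301, 23, 6, 6, 30], [316, 36, 20, 24, 229], [371, 66, 20, 5, 75], [477, 79, 13, 5, 43], [365, 111, 24, 26, 347], [312, 263, 15, 17, 189], [292, 268, 6, 7, 38], [253, 279, 36, 13, 339]]
[[287.17169703 271.93069619]
 [251.79305964 276.60908018]]
```

The ram and the grip are back at their starting pixels, the board is at the stop, and only the board, the arm and the gripper changed in the image.

```bash
python3 -c "
from workcell import *
print(hand_in())"
```

```text
the job is handed in; nothing more can be done
None
```

The job is handed in at about 22.5 s on the clock, with no result reported back: the board is against the end stop, the handle went down to its hard limit and was eased back to rest in about 4.2 s. I did not see the key itself; that it is flush is inferred from the full stroke.

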